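# Sweep the broken ware into the scrap pan and shut its bar

### The arm

A 6-joint arm with a two-finger parallel gripper is mounted at the origin on the work surface. World frame = base frame: x ahead of the robot, y to its left, z up, the work surface at z = 0. Lengths are in m, angles in rad, forces in N, time in s.
With the tool pointing down it reaches from about 0.275 to 0.725 m from the base axis. Payload 5.6 kg.
Tool frame: the origin (TCP) lies between the finger pads; the fingertips stand manip.nose_length ahead of it and the grasp point (between the pads) lies 6 mm ahead of it (manip.nose_length is the distance from the TCP to the fingertips, in m); x points along the fingers, y is the direction in which the jaws open and shut, and the axes are right-handed (so a half turn about x gives the same grasp; the last joint's range is limited). The gripper opens to 85 mm and grips with 20 to 120 N. Pads are 22 mm wide; open, the fingers measure 114 mm over their backs; the gripper's body (76 mm by 85 mm) begins 54 mm behind the grasp point. The pads swing forward as they close: fully open they stand 13 mm farther back than shut.
Start: joints at [-0.934, 0.255, 0.108, 0, -1.424, -0.285], TCP at [0.19, -0.516, 0.256] pointing down, gripper open.
Joint ranges: [-2.95, 2.95], [-1.21, 1.97], [-1.09, 1.5], [-2.87, 1.71], [-2.94, -0.07], [-3.05, 3.05]. Speed limits (rad/s): [2.57, 2.57, 3.14, 3.14, 3.14, 3.14].

### API

Orientations are given as a rotation vector (axis times angle).
In Python, from station import sensors, vision, ticket, spotter, manip gives the robot as it stands. The module is installed in compiled form; this text tells all that it offers.
- The arm moves only by the shell command python3 -m handwheel 'ROWS' [FORCE]. ROWS is JSON, a list of rows, each a list of 3 entries, a list of its own where there are three numbers: the gripper's target within -1 to 1 (shut at 1, half-way at 0, fully open at -1), then the shift along the tool's x, y, z in mm, then the turn, a rotation vector about the tool's x, y, z in rad. A call has 1 to 20 rows; each row is the pose to reach, as a shift and turn from the pose commanded when the call began, along the tool's axes at that moment; what a row does not reach only later rows make up. A row lasts 1/10 s, in which the tool goes at most 50 mm and 8.59 degrees, less where a joint would pass 70% of its speed; a pose out of reach is approached as far as the arm can. A call with a gripper value outside its range is refused whole. The fingers move at their own pace and stop on an object; FORCE is the grip in N (left out, the last holds). Time passes only in rows, so rows that repeat a pose let the fingers close. It gives the time, the measured TCP pose, the force and the opening at its end, in the units of the state.
- sensors.read_state(): the state, without advancing time (a new reading comes with each control period).
- vision.read_camera(name): name is "side" or "top" or "wrist"; returns the picture (480x640x3 uint8, red, green, blue); there is no depth.
- vision.get_calibration(name): a dict with "intrinsics" (3x3 intrinsics, pixels), "world_to_cam" (4x4, takes a point from world to camera coordinates); the wrist camera has in their place "mount" (4x4, takes a point from camera to tool coordinates, whose origin is the TCP and whose axes are the tool frame's). Camera axes: x right, y down, z forward; pixel columns grow to the right and rows downward; lengths in m; the calibration is good to about 2 mm. A picture is of the moment at which its call begins: read the wrist's pose just before it. get_calibration takes no time and is no camera call.
- ticket.sign_off(): hands the job in, once; it reports no verdict.
Trained networks look in the newest picture that a camera, given by its name, has taken for a name from the list of things; names that differ only in an ending like _2 or _b are one class to them, and where a whole thing is asked for, a point or a joint stands for the part that bears it (a point fixed in the world has none). Each returns a list of dicts, best first, with "conf" (0 to 1); they miss things now and then, are a little off and sometimes report something else, mostly with a low value. They report only what shows in the picture. A call takes as long as a camera call. They do not tell look-alikes from the thing itself.
- spotter.regions_of(camera, thing): "region" (480x640 bool, what is visible of it) and "rect" ([left, top, width, height] in pixels, round what is visible of it).
- spotter.spot_point(camera, thing): "location" ([column, row] in pixels: a listed point, or the origin of a listed thing).
The state is a dict: "time_s": time; "joint_positions": joint angles; "joint_velocities": joint speeds; "joint_torque": joint torques, N m; "tool_pos": TCP position; "eef_rot": TCP orientation; "wrist_force": force on the tool from outside, world axes, zero at the start; "wrist_torque": the same for the moment, N m; "width": opening from 0.0 (shut) to 1.0 (fully open).
Only numpy, scipy, OpenCV 4.12 (cv2) and the standard library are available. Lean on these libraries where they do the work, as an engineer would, in place of code of your own. Each camera call takes 0.05 s, during which the arm holds its last target. There are 200 camera calls.

### The job

Three broken pieces of terracotta lie about on the potter's bench. Pick the wooden push board up off its block by its leaning handle, sweep all three pieces with it into the scrap pan (never touch the pieces with the gripper itself), then stand the board down on its foot clear of the pan and swing the pan's drop bar down until it rests fully home in its catch. Leave the pots, mug, cup, tin and saucers where they are.

Things in the scene. Friction and masses are not known exactly. Their poses are not given: they have to be found in the camera images.
- pan: fixed sheet-steel scrap pan, a low three-sided tray 190 (x) by 240 mm (y), walls 55 mm high, 10 mm thick, no raised floor (bench level runs straight in). Origin: centre, at bench level. Its x axis points INTO the pan, from the open mouth (x -90 mm) to the back wall (inner face x +90 mm); side walls' inner faces at y -110 and +110 mm.
- bar_hinge (a point): hinge pin of the pan's drop bar, at one end of the mouth: pan frame x -101, y -120, z 32 mm; the pin runs along pan x. The bar swings in the plane pan x = -101 mm, just outside the mouth, and lies along pan +y when closed.
- bar (a joint): angle of the drop bar, rad: 0 = closed, level across the mouth, seated in the catch (steel fork at pan y +120 mm, cheeks 56 mm high beside the bar); 1.45 = fully raised. Stiff hinge: the bar stays where it is left and takes 2 to 4 N on its outer half. Closed, its underside is 20 mm and its top 44 mm over the bench.
- bar_press (a point): a point on the upper face of the drop bar, 210 mm from the hinge: where to push it. The bar is dark steel, 16 mm wide, 24 mm tall, 260 mm long from the pin.
- block: fixed concrete block, 95 (x) by 170 (y) by 40 mm high, on which the push board stands at the start; origin: centre of its underside.
- board: wooden push board, 0.35 kg, stands by itself. Foot 50 (x) by 150 (y) by 36 mm high; origin: centre of the foot's underside, z up. It pushes towards its +x: flat face at x +25 mm, with an end cheek at each side reaching to x +45 mm (134 mm between cheeks). A wide flat handle leans back towards -x (see board_grip).
- board_grip (a point): where to take the handle: middle of its thickness, (-36, 0, 94) mm in the board's frame. The handle is a plain board 14 mm thick, 90 mm wide (y), leaning 35 degrees from vertical towards -x, from (10, 0, 28) up to (-65, 0, 134) mm. Only its 14 mm thickness fits the gripper, which must lean with it.
- shard_rim: broken terracotta piece, a curved bit of pot rim: about 70 mm (y) by 30 mm (x), 30 mm high; origin: about the middle of its underside
- shard_base: broken terracotta piece, an uneven lump of pot base: about 65 mm (x) by 50 mm (y), 24 to 32 mm high; origin: about the middle of its underside
- shard_neck: broken terracotta piece, a stub of neck with a bit of wall: about 72 mm (x) by 52 mm (y), 28 mm high; origin: about the middle of its underside
- pot_a: finished small round pot with a blue and white glaze, 90 mm across, 74 mm high, not to be disturbed; origin: centre of its underside
- pot_b: finished small round pot with a red and white glaze, 90 mm across, 74 mm high, not to be disturbed; origin: centre of its underside
- mug: terracotta mug, 76 mm across, 85 mm high, handle to its +y, not to be disturbed; origin: centre of its underside
- tin: closed paint tin, 84 mm across, 100 mm high, not to be disturbed; origin: centre of its underside
- saucers: stack of terracotta saucers, one solid piece, 98 mm across, 42 mm high, not to be disturbed; origin: centre of its underside
- cup: white cup, 72 mm across, 80 mm high, not to be disturbed; origin: centre of its underside
Mind the look-alikes: they are no part of the job. Leave any green look-alike of the board alone. Leave any turquoise look-alike of the shard_rim alone.

How it is judged:
On the way, in this order (a step that is already met when the one before it is completed fails the run):
1. the push board is held in the fingers, lifted off its block (contact force between the fingers and board above 1 N and contact force between board and block below 0.05 N and distance of board from where it was at the start of the episode above 0.02 m), for 0.2 s.
2. all three pieces lie in the pan, the bar still raised (x of shard_rim in the frame of pan between -0.078 and 0.095 m and y of shard_rim in the frame of pan between -0.11 and 0.11 m and z of each of shard_rim, shard_base, shard_neck in the frame of pan below 0.05 m and x of shard_base in the frame of pan between -0.078 and 0.095 m and y of shard_base in the frame of pan between -0.11 and 0.11 m and x of shard_neck in the frame of pan between -0.078 and 0.095 m and y of shard_neck in the frame of pan between -0.11 and 0.11 m and value of joint bar above 0.5 rad), for 0.1 s.
3. the drop bar is closed in its catch (value of joint bar below 0.04 rad), for 0.2 s.
At the end, for the whole second after the job is handed in: The three pieces lie at rest in the pan (origins 12 mm or more inside the mouth); the drop bar is closed within 0.04 rad; the push board stands on its foot on bench or block (within 0.12 rad), still, its origin over 130 mm (pan x) or 155 mm (pan y) from the pan's centre (x of shard_rim in the frame of pan between -0.078 and 0.095 m and y of shard_rim in the frame of pan between -0.11 and 0.11 m and z of each of shard_rim, shard_base, shard_neck in the frame of pan below 0.05 m and x of shard_base in the frame of pan between -0.078 and 0.095 m and y of shard_base in the frame of pan between -0.11 and 0.11 m and x of shard_neck in the frame of pan between -0.078 and 0.095 m and y of shard_neck in the frame of pan between -0.11 and 0.11 m and value of joint bar below 0.04 rad and angle between board's own z axis and vertical below 0.12 rad and height (world z) of board below 0.055 m and linear speed of each of board, shard_rim, shard_base, shard_neck below 0.02 m/s and (x of board in the frame of pan below -0.13 m or x of board in the frame of pan above 0.13 m or y of board in the frame of pan below -0.155 m or y of board in the frame of pan above 0.155 m)); the robot touches nothing.
It fails at once if the fingers or the arm touch a broken piece (contact force between any of the fingers, the arm and shard_rim above 0.5 N or contact force between any of the fingers, the arm and shard_base above 0.5 N or contact force between any of the fingers, the arm and shard_neck above 0.5 N).
It fails at once if a bystander (pot, mug, tin, cup or saucers) is shifted by more than 25 mm or tipped (distance of any of pot_a, pot_b, mug, tin, saucers, cup from where it was at the start of the episode above 0.025 m or angle between any of pot_a, pot_b, mug, tin, saucers, cup's own z axis and vertical above 0.4 rad).
It also fails if it takes over 67 s, if anything falls off the work surface, if the arm or the gripper's body presses on something with over 40 N, if the wrist force passes 120 N, or if a joint passes its speed limit or range.

## Working session

There is one attempt and no reset: what is moved stays moved. The work goes in short steps, Python scripts to look and compute and a shell command to move; the robot and the scene stay as the last step left them, time stands still between calls to the robot, and variables do not carry over. Pictures are saved under pics/ and viewed, and the job is handed in when it is done.

```bash
mkdir -p pics; ls; cat > h.py <<'E'
import numpy as np, cv2
from scipy.spatial.transform import Rotation as R
from station import sensors, vision, spotter, manip
def cam(n):
    c=vision.get_calibration(n); K=np.array(c["intrinsics"])
    if "world_to_cam" in c: T=np.array(c["world_to_cam"])
    else:
        s=sensors.read_state(); W=np.eye(4); W[:3,:3]=R.from_rotvec(s["eef_rot"]).as_matrix(); W[:3,3]=s["tool_pos"]
        T=np.linalg.inv(W@np.array(c["mount"]))
    return K,T
def proj(n,p,kt=None):
    K,T=kt or cam(n); q=K@(T[:3,:3]@np.array(p)+T[:3,3]); return q[:2]/q[2]
def back(n,uv,z,kt=None):
    K,T=kt or cam(n); d=T[:3,:3].T@np.linalg.solve(K,[uv[0],uv[1],1]); o=-T[:3,:3].T@T[:3,3]
    return o+d*(z-o[2])/d[2]
def save(n,f):
    im=vision.read_camera(n); cv2.imwrite("pics/"+f,im[:,:,::-1]); return im
E
python3 - <<'E'
from h import *
for n in("top","side"): save(n,n+"0.png"); K,T=cam(n); print(n,-T[:3,:3].T@T[:3,3])
s=sensors.read_state(); print(s["time_s"],s["tool_pos"],s["eef_rot"],manip.nose_length)
E
```

```text
pics
top [ 0.37012801 -0.04357923  1.05456024]
side [ 0.07956945 -0.92596839  1.11532838]
0.1 [ 0.18943412 -0.51592202  0.25547682] [-0.27471941  1.55352092  0.27738776] 0.025
```

View pics/top0.png

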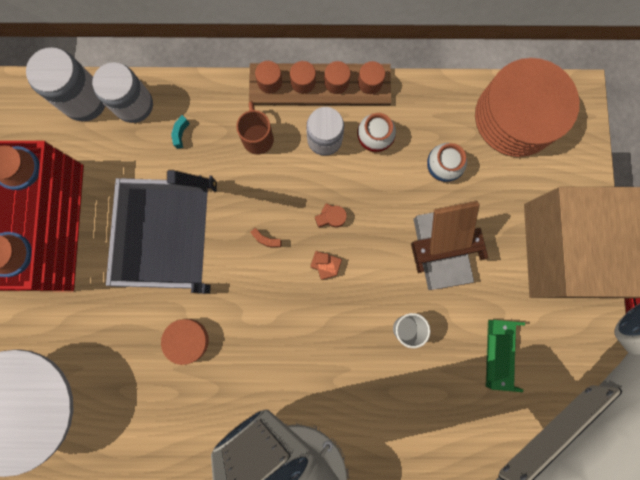

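View pics/side0.png

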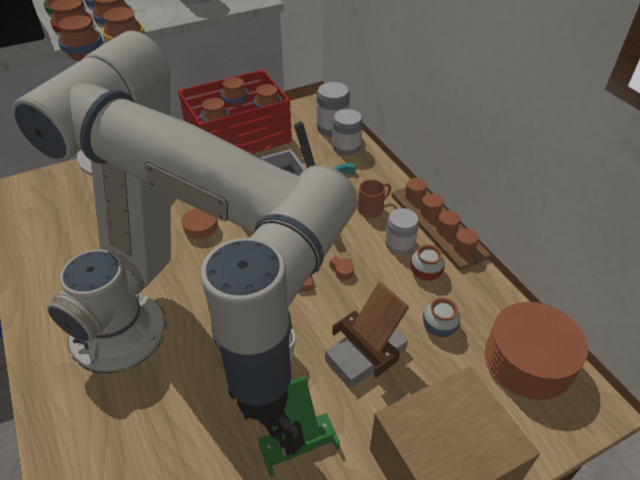

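```bash
python3 - <<'E'
from h import *
for c in("top","side"):
    vision.read_camera(c)
    for n,z in [("pan",0),("bar_hinge",.032),("bar_press",.1),("block",0),("board",.04),("board_grip",.134),("shard_rim",0),("shard_base",0),("shard_neck",0),("pot_a",0),("mug",0),("tin",0),("saucers",0),("cup",0)]:
        for d in spotter.spot_point(c,n)[:4]:
            print(c,n,round(d["conf"],2),np.round(d["location"]),np.round(back(c,d["location"],z),3)[:2])
E
```

```text
top pan 0.56 [167. 238.] [0.523 0.303]
top pan 0.2 [405. 325.] [ 0.327 -0.245]
top bar_hinge 0.92 [210. 181.] [0.651 0.2  ]
top bar_press 0.69 [180. 168.] [0.66  0.248]
top block 0.76 [441. 252.] [ 0.494 -0.333]
top board 0.92 [444. 248.] [ 0.499 -0.329]
top board 0.71 [497. 353.] [ 0.27  -0.436]
top board 0.67 [374. 139.] [ 0.751 -0.177]
top board 0.39 [178. 168.] [0.679 0.273]
top board_grip 0.9 [496. 357.] [ 0.272 -0.398]
top board_grip 0.74 [451. 223.] [ 0.538 -0.318]
top shard_rim 0.59 [267. 239.] [0.522 0.071]
top shard_rim 0.54 [182. 136.] [0.772 0.279]
top shard_base 0.83 [324. 263.] [ 0.468 -0.063]
top shard_neck 0.91 [334. 214.] [ 0.583 -0.086]
top pot_a 0.76 [375. 138.] [ 0.769 -0.185]
top pot_a 0.64 [444. 167.] [ 0.697 -0.346]
top pot_a 0.51 [403. 328.] [ 0.321 -0.241]
top mug 0.76 [258. 140.] [0.763 0.096]
top tin 0.69 [323. 141.] [ 0.76 -0.06]
top saucers 0.7 [190. 340.] [0.291 0.239]
top cup 0.78 [405. 326.] [ 0.324 -0.246]
side pan 0.61 [363. 357.] [ 0.49  -0.334]
side pan 0.3 [341. 272.] [ 0.569 -0.08 ]
side bar_hinge 0.47 [383. 310.] [ 0.589 -0.259]
side bar_press 0.65 [304. 136.] [0.69  0.386]
side bar_press 0.25 [203. 230.] [0.275 0.13 ]
side block 0.86 [366. 356.] [ 0.498 -0.335]
side board 0.84 [294. 442.] [ 0.254 -0.464]
side board 0.64 [366. 344.] [ 0.499 -0.33 ]
side board_grip 0.93 [289. 407.] [ 0.259 -0.438]
side board_grip 0.57 [381. 312.] [ 0.534 -0.325]
side shard_rim 0.65 [345. 173.] [0.778 0.281]
side shard_rim 0.24 [371. 207.] [0.77  0.102]
side shard_base 0.56 [300. 282.] [ 0.458 -0.065]
side shard_neck 0.7 [344. 273.] [ 0.575 -0.087]
side pot_a 0.88 [426. 272.] [ 0.771 -0.184]
side pot_a 0.78 [437. 323.] [ 0.7   -0.335]
side pot_a 0.6 [279. 358.] [ 0.315 -0.25 ]
side mug 0.72 [370. 207.] [0.769 0.103]
side tin 0.28 [382. 310.] [ 0.601 -0.238]
side saucers 0.7 [204. 229.] [0.298 0.241]
side saucers 0.66 [372. 212.] [0.763 0.084]
side cup 0.5 [278. 357.] [ 0.313 -0.246]
```

Candidates for the board: brown at top (450,248), standing on the grey block, and green at (500,355). The brown one is the wooden board on the block. For the rim: terracotta (267,239) and turquoise (180,131). The terracotta one fits. I'll confirm both in enlarged crops.

```bash
python3 - <<'E'
from h import *
im=cv2.imread("pics/top0.png")
a=cv2.resize(im[185:305,395:515],None,fx=5,fy=5,interpolation=2); cv2.imwrite("pics/cb.png",a)
a=cv2.resize(im[150:310,95:355],None,fx=3,fy=3,interpolation=2); cv2.imwrite("pics/cp.png",a)
E
```

```text
(no output)
```

View pics/cb.png

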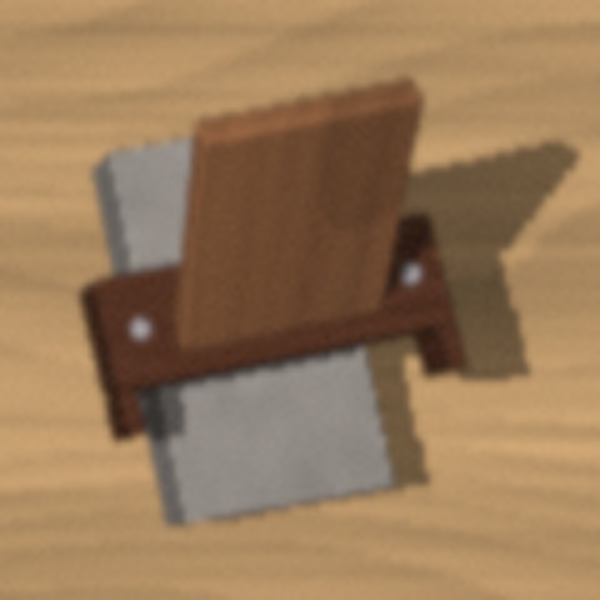

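View pics/cp.png

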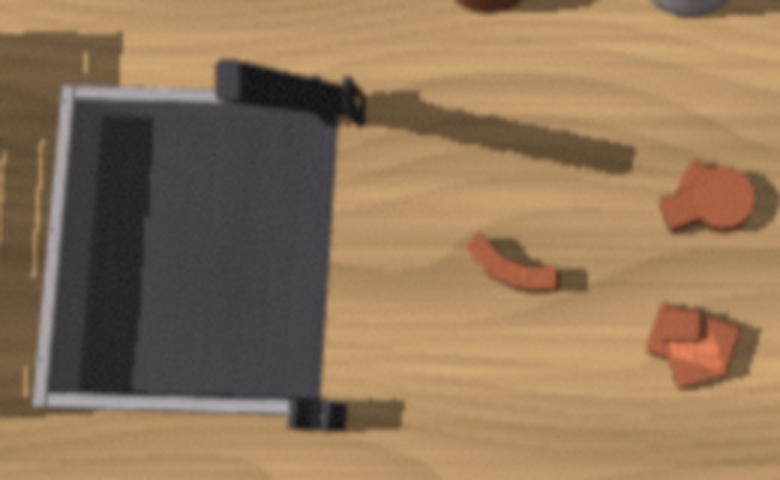

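The crops confirm both: the brown board stands on the block, its cheeks towards image bottom, and the terracotta rim is at about (267,239).

```bash
python3 - <<'E'
from h import *
kt=cam("top")
P=lambda x,y,z:back("top",(95+(x+.5)/3-.5,150+(y+.5)/3-.5),z,kt)[:2]
B=lambda x,y,z:back("top",(395+(x+.5)/5-.5,185+(y+.5)/5-.5),z,kt)[:2]
pts=[((100,-120,),P(65,86,.055)),((100,120),P(34,407,.055)),((-90,-110),P(335,123,0)),((-90,110),P(321,398,0))]
def fit(pts):
    a=np.array([p[0] for p in pts])/1000; b=np.array([p[1] for p in pts])
    A=a-a.mean(0);Bb=b-b.mean(0)
    th=np.arctan2((A[:,0]*Bb[:,1]-A[:,1]*Bb[:,0]).sum(),(A*Bb).sum())
    M=np.array([[np.cos(th),-np.sin(th)],[np.sin(th),np.cos(th)]]); t=b.mean(0)-M@a.mean(0)
    print("org",t.round(4),"yaw deg",np.degrees(th).round(2),"res mm",((a@M.T+t-b)*1000).round(1).tolist()); return t,M
t,M=fit(pts); print("hinge",t+M@[-.101,-.12],"press closed",t+M@[-.101,.09])
# board: handle top edge corners (z .04+~.138), front face top edge
# handle top: top-front edge point (-59,±45,138) ; front top edge ends (25,±67,36) ; handle base front line
pts=[((-59,-45),B(200,135,.178)),((-59,45),B(420,95,.178)),((25,-67),B(140,385,.076)),((25,67),B(412,327,.076))]
t,M=fit(pts)
pts=[((45,-75),B(118,438,.076)),((45,75),B(463,368,.076)),((-25,-75),B(87,290,.076)),((-25,75),B(428,215,.076))]
t,M=fit(pts)
print("grip",t+M@[-.036,0])
print("block",[B(*q).round(3).tolist() for q in[(178,522,.04),(392,487,.04),(107,162,.04)]])
for n,l in dict(neck=[(660,215),(690,160),(757,195),(735,230)],base=[(645,345),(665,303),(740,330),(680,390),(730,375)],rim=[(468,240),(480,233),(557,268),(553,292),(515,288)]).items():
    q=np.array([P(x,y,.02) for x,y in l]); print(n,q.min(0).round(3),q.max(0).round(3))
s=sensors.read_state(); print(s["joint_positions"],s["time_s"])
print(R.from_rotvec(s["eef_rot"]).as_matrix().round(3))
E
```

```text
org [0.53   0.3075] yaw deg 89.05 res mm [[1.2, 0.8], [0.3, -2.3], [1.5, 0.2], [-2.9, 1.2]]
hinge [0.64832285 0.20454011] press closed [0.4383517  0.20802112]
org [ 0.5019 -0.3275] yaw deg -169.25 res mm [[-0.7, 2.1], [-0.2, 0.2], [0.8, 5.8], [0.2, -8.1]]
org [ 0.499  -0.3286] yaw deg -168.14 res mm [[-1.8, -2.3], [-1.6, -0.2], [3.0, 0.4], [0.4, 2.1]]
grip [ 0.53426022 -0.32115915]
block [[0.407, -0.296], [0.423, -0.391], [0.568, -0.268]]
neck [ 0.55  -0.114] [ 0.604 -0.04 ]
base [ 0.428 -0.101] [ 0.493 -0.029]
rim [0.501 0.038] [0.546 0.106]
[-9.34391819e-01  2.55137669e-01  1.08179902e-01 -9.13839296e-06
 -1.42390720e+00 -2.84592011e-01] 1.6
[[-0.    -0.345  0.939]
 [ 0.     0.939  0.345]
 [-1.     0.    -0.   ]]
```

```bash
cat >> h.py <<'E'
def mat(yaw):
    "tool matrix for holding a board of world yaw (deg)"
    c,s=np.cos(np.radians(yaw)),np.sin(np.radians(yaw)); M=np.array([[c,-s,0],[s,c,0],[0,0,1]])
    a=np.radians(35); x=M@[np.sin(a),0,-np.cos(a)]; y=M@[np.cos(a),0,np.sin(a)]
    return np.c_[x,y,np.cross(x,y)],M
def rel(p,Rt,s=None,lab=""):
    s=s or sensors.read_state(); R0=R.from_rotvec(s["eef_rot"]).as_matrix()
    d=R0.T@(np.array(p)-s["tool_pos"])*1000; r=R.from_matrix(R0.T@Rt).as_rotvec()
    print(lab,"shift",d.round(1).tolist(),"turn",r.round(4).tolist(),"rows>=",max(np.linalg.norm(d)/50,np.degrees(np.linalg.norm(r))/8.59).round(1))
def tcp_for(org,yaw):
    "TCP for a board at origin org,yaw"
    Rt,M=mat(yaw); return np.array(org)+M@[-.036,0,.094]-.006*Rt[:,0],Rt
def st():
    s=sensors.read_state(); print("t",round(s["time_s"],2),"pos",np.round(s["tool_pos"],4),"w",round(s["width"],3),"F",np.round(s["wrist_force"],1),"q",np.round(s["joint_positions"],2)); return s
E
python3 - <<'E'
from h import *
p,Rt=tcp_for([.4995,-.3283,.04],-168.6)
print(p)
rel(p-Rt[:,0]*.06+[0,0,.06],Rt,lab="pre")
rel(np.array([.4,-.4,.36]),Rt,lab="mid")
E
```

```text
[ 0.53816332 -0.32050411  0.13891491]
pre shift [8.2, 58.4, 428.7] turn [-1.3704, 0.4321, 0.5037] rows>= 10.2
mid shift [-103.7, 36.7, 237.6] turn [-1.3704, 0.4321, 0.5037] rows>= 10.2
```

```bash
python3 -m handwheel '[[-1,[-60,20,120],[-0.68,0.21,0.25]],[-1,[-60,20,120],[-0.68,0.21,0.25]],[-1,[-60,20,120],[-0.68,0.21,0.25]],[-1,[-60,20,120],[-0.68,0.21,0.25]],[-1,[-60,20,120],[-0.68,0.21,0.25]],[-1,[-50,58,428],[-1.37,0.432,0.504]],[-1,[-50,58,428],[-1.37,0.432,0.504]],[-1,[-50,58,428],[-1.37,0.432,0.504]],[-1,[-50,58,428],[-1.37,0.432,0.504]],[-1,[-50,58,428],[-1.37,0.432,0.504]],[-1,[-50,58,428],[-1.37,0.432,0.504]],[-1,[-50,58,428],[-1.37,0.432,0.504]],[-1,[-50,58,428],[-1.37,0.432,0.504]],[-1,[-50,58,428],[-1.37,0.432,0.504]],[-1,[-50,58,428],[-1.37,0.432,0.504]]]'
python3 - <<'E'
from h import *
st(); save("wrist","w1.png"); save("side","s1.png")
p,Rt=tcp_for([.4995,-.3283,.04],-168.6)
rel(p-Rt[:,0]*.06+[0,0,.06],Rt,lab="pre"); rel(p,Rt,lab="grip")
for n,z in(("board_grip",.134),("board",.04)):
  vision.read_camera("wrist")
  for d in spotter.spot_point("wrist",n)[:2]: print(n,d["conf"],d["location"],back("wrist",d["location"],z),proj("wrist",p))
E
```

```text
time_s: 3.1
tool_pos: [0.5703, -0.3153, 0.3079]
eef_rot: [-1.047, 1.601, 1.773]
wrist_force: [-0.1, -0.1, 0.5]
width: 0.997
t 3.1 pos [ 0.5703 -0.3153  0.3079] w 0.997 F [-0.1 -0.1  0.5] q [-0.17  0.9   1.07  0.28 -2.31  0.49]
pre shift [48.1, -36.0, 1.3] turn [-0.0023, 0.0005, 0.0021] rows>= 1.2
grip shift [157.3, -70.2, 1.3] turn [-0.0023, 0.0005, 0.0021] rows>= 3.4
board_grip 0.74 [421.3, 157.1] [ 0.32345513 -0.41030777  0.134     ] [232.93375053 228.05558033]
board_grip 0.62 [231.8, 220.5] [ 0.53780247 -0.325707    0.134     ] [232.93375053 228.05558033]
board 0.95 [234.8, 198.2] [ 0.49832398 -0.33311927  0.04      ] [233.5049896 227.8591827]
board 0.73 [379.8, 130.0] [ 0.30532027 -0.44370178  0.04      ] [233.5049896 227.8591827]
```

View pics/w1.png

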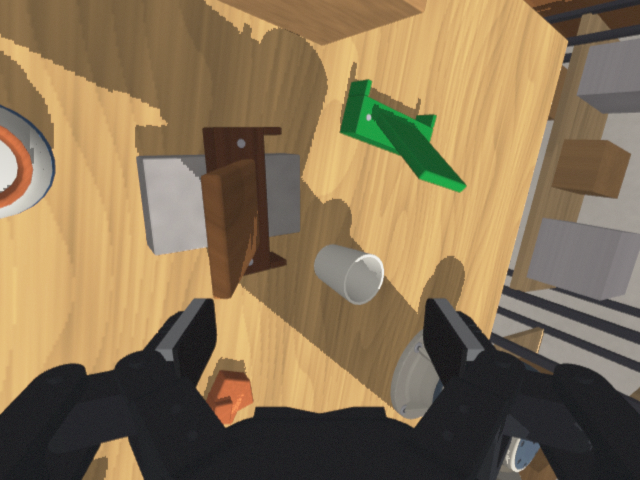

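View pics/s1.png

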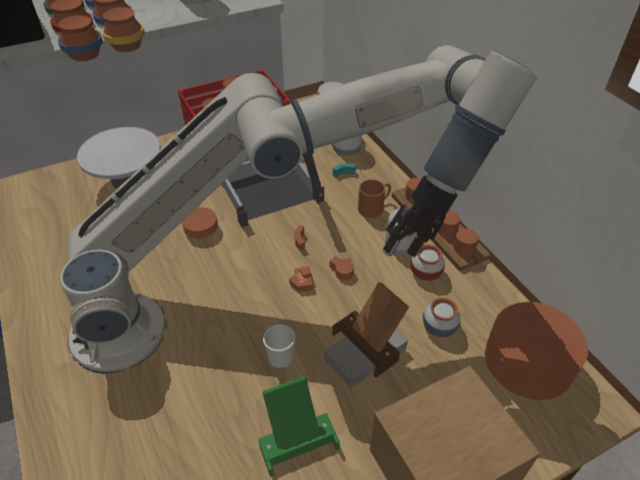

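```bash
python3 -m handwheel '[[-1,[48,-36,0],[0,0,0]],[-1,[48,-36,0],[0,0,0]],[-1,[90,-70,-1],[0,0,0]],[-1,[120,-70,-1],[0,0,0]],[-1,[140,-70,-1],[0,0,0]],[-1,[157,-70,-1],[0,0,0]],[-1,[157,-70,-1],[0,0,0]]]' 70
python3 - <<'E'
from h import *
st(); save("wrist","w2.png"); save("side","s2.png")
E
```

```text
time_s: 4.1
tool_pos: [0.5389, -0.3222, 0.1377]
eef_rot: [-1.045, 1.601, 1.777]
wrist_force: [-0.5, -0.0, 0.2]
width: 1.0
t 4.1 pos [ 0.5389 -0.3222  0.1377] w 1.0 F [-0.5 -0.   0.2] q [-0.18  0.81  0.49  0.22 -1.82  0.37]
```

View pics/w2.png

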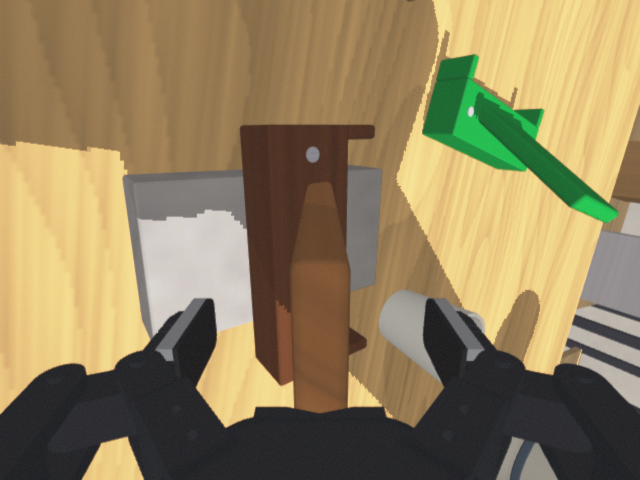

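View pics/s2.png

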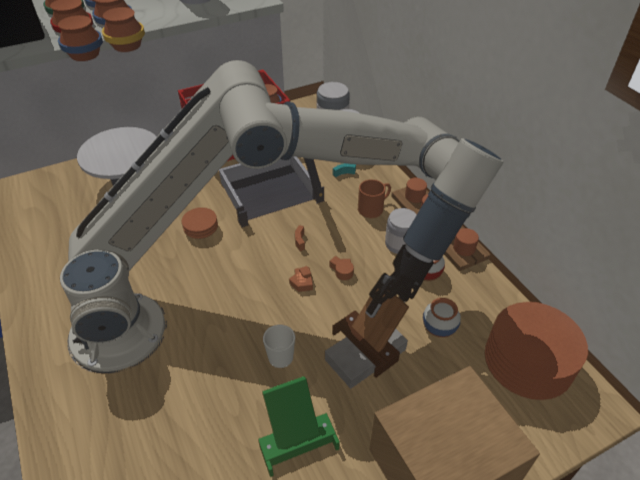

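```bash
python3 -m handwheel '[[1,[0,0,0],[0,0,0]],[1,[0,0,0],[0,0,0]],[1,[0,0,0],[0,0,0]],[1,[0,0,0],[0,0,0]],[1,[0,0,0],[0,0,0]],[1,[0,0,0],[0,0,0]],[1,[-16,11.5,0],[0,0,0]],[1,[-33,23,0],[0,0,0]],[1,[-66,46,0],[0,0,0]],[1,[-98,69,0],[0,0,0]],[1,[-98,69,0],[0,0,0]],[1,[-98,69,0],[0,0,0]],[1,[-98,69,0],[0,0,0]]]' 80
python3 - <<'E'
from h import *
st(); save("side","s3.png"); save("top","t3.png"); save("wrist","w3.png")
kt=cam("top")
for n,z in(("shard_rim",0),("shard_base",0),("shard_neck",0)):
    for d in spotter.spot_point("top",n)[:2]: print(n,d["conf"],back("top",d["location"],z)[:2])
E
python3 -c "
import cv2,numpy as np
cv2.imwrite('pics/c3.png',np.hstack([cv2.resize(cv2.imread('pics/'+f),(400,300)) for f in('s3.png','w3.png')]))"
```

```text
time_s: 5.5
tool_pos: [0.539, -0.3215, 0.2553]
eef_rot: [-1.044, 1.6, 1.779]
wrist_force: [0.3, 0.6, -3.0]
width: 0.15
t 5.5 pos [ 0.539  -0.3215  0.2553] w 0.15 F [ 0.3  0.6 -3. ] q [-0.18  0.78  0.72  0.24 -2.08  0.43]
shard_rim 0.8 [0.77158712 0.27686868]
shard_rim 0.6 [0.51338746 0.06757691]
shard_base 0.42 [0.52522953 0.3059204 ]
shard_neck 0.18 [0.52229029 0.06913709]
```

View pics/c3.png

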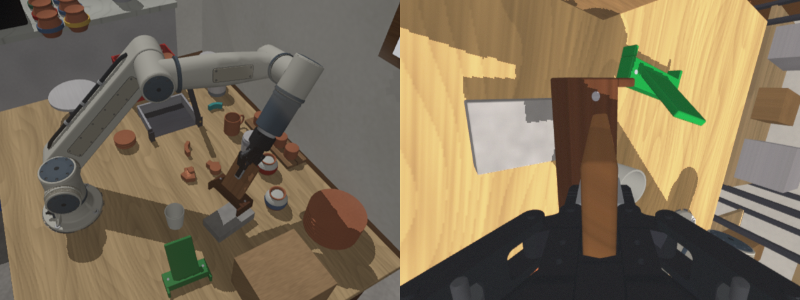

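```bash
python3 - <<'E'
from h import *
p,Rt=tcp_for([.475,-.19,.155],90); rel(p,Rt,lab="above start")
E
```

```text
above start shift [28.0, 34.9, 103.2] turn [1.4489, -1.0154, -0.0015] rows>= 11.8
```

```bash
python3 -m handwheel '[[1,[9,12,34],[0.48,-0.34,0]],[1,[9,12,34],[0.48,-0.34,0]],[1,[9,12,34],[0.48,-0.34,0]],[1,[9,12,34],[0.48,-0.34,0]],[1,[18,24,68],[0.96,-0.67,0]],[1,[18,24,68],[0.96,-0.67,0]],[1,[18,24,68],[0.96,-0.67,0]],[1,[18,24,68],[0.96,-0.67,0]],[1,[28,35,103],[1.449,-1.015,-0.0015]],[1,[28,35,103],[1.449,-1.015,-0.0015]],[1,[28,35,103],[1.449,-1.015,-0.0015]],[1,[28,35,103],[1.449,-1.015,-0.0015]],[1,[28,35,103],[1.449,-1.015,-0.0015]],[1,[28,35,103],[1.449,-1.015,-0.0015]],[1,[28,35,103],[1.449,-1.015,-0.0015]],[1,[28,35,103],[1.449,-1.015,-0.0015]]]'
python3 - <<'E'
from h import *
s=st(); print(R.from_rotvec(s["eef_rot"]).as_matrix().round(3)); save("top","t4.png"); save("side","s4.png")
p,Rt=tcp_for([.475,-.185,.0035],90); rel(p,Rt,lab="start")
E
python3 -c "
import cv2,numpy as np
cv2.imwrite('pics/c4.png',np.hstack([cv2.imread('pics/'+f)[100:500,150:550] for f in('s4.png','t4.png')]))"
```

```text
time_s: 7.4
tool_pos: [0.4754, -0.2294, 0.2539]
eef_rot: [0.476, 1.518, 0.48]
wrist_force: [-0.3, 0.0, -3.7]
width: 0.157
t 7.4 pos [ 0.4754 -0.2294  0.2539] w 0.157 F [-0.3  0.  -3.7] q [-0.52  0.44  0.42 -0.54 -1.84 -1.12]
[[-0.002 -0.002  1.   ]
 [ 0.573  0.819  0.003]
 [-0.819  0.573 -0.   ]]
start shift [127.0, -82.8, -0.4] turn [0.0016, -0.001, 0.0002] rows>= 3.0
```

View pics/c4.png

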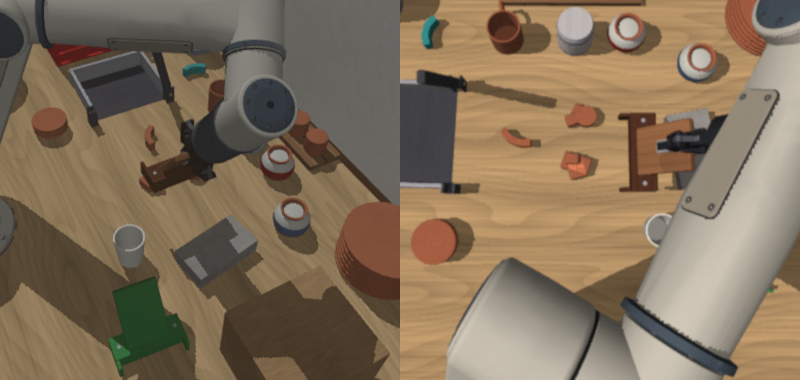

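```bash
python3 -m handwheel '[[1,[40,-27,0],[0,0,0]],[1,[80,-54,0],[0,0,0]],[1,[110,-72,0],[0,0,0]],[1,[120,-78,0],[0,0,0]],[1,[125,-81.5,0],[0,0,0]],[1,[126,-82,0],[0,0,0]],[1,[126,-82,0],[0,0,0]]]'
python3 - <<'E'
from h import *
s=st(); save("top","t5.png"); save("side","s5.png")
E
python3 -c "
import cv2,numpy as np
cv2.imwrite('pics/c5.png',np.hstack([cv2.resize(cv2.imread('pics/s5.png')[200:350,230:430],None,fx=2,fy=2),cv2.resize(cv2.imread('pics/t5.png')[170:320,240:440],None,fx=2,fy=2)]))"
```

```text
time_s: 8.2
tool_pos: [0.4761, -0.2254, 0.106]
eef_rot: [0.475, 1.514, 0.477]
wrist_force: [1.0, -0.5, -2.6]
width: 0.151
t 8.2 pos [ 0.4761 -0.2254  0.106 ] w 0.151 F [ 1.  -0.5 -2.6] q [-0.51  0.54  0.19 -0.52 -1.55 -0.96]
```

View pics/c5.png

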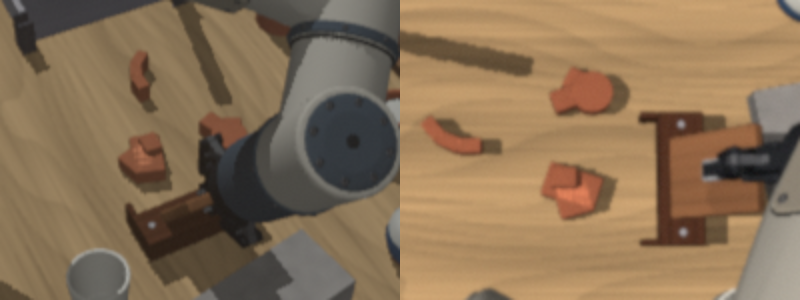

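```bash
python3 -m handwheel '[[1,[3.3,-2.3,-8],[0,0,0]],[1,[11.9,10,-8],[0,0,0]],[1,[20.5,22.3,-8],[0,0,0]],[1,[29.1,34.6,-8],[0,0,0]],[1,[37.7,46.8,-8],[0,0,0]],[1,[46.3,59.1,-8],[0,0,0]],[1,[54.9,71.4,-8],[0,0,0]],[1,[63.5,83.7,-8],[0,0,0]],[1,[72.1,96,-8],[0,0,0]],[1,[80.7,108.3,-8],[0,0,0]],[1,[89.3,120.6,-8],[0,0,0]],[1,[97.8,132.8,-8],[0,0,0]],[1,[97.8,132.8,-8],[0,0,0]]]'
python3 - <<'E'
from h import *
s=st(); save("top","t6.png"); save("side","s6.png")
E
python3 -c "
import cv2,numpy as np
cv2.imwrite('pics/c6.png',np.hstack([cv2.resize(cv2.imread('pics/s6.png')[200:350,200:400],None,fx=2,fy=2),cv2.resize(cv2.imread('pics/t6.png')[170:320,200:400],None,fx=2,fy=2)]))"
```

```text
time_s: 9.6
tool_pos: [0.4668, -0.0575, 0.1004]
eef_rot: [0.478, 1.517, 0.48]
wrist_force: [0.3, -0.4, -3.6]
width: 0.15
t 9.6 pos [ 0.4668 -0.0575  0.1004] w 0.15 F [ 0.3 -0.4 -3.6] q [-0.25  0.38 -0.07 -0.61 -1.34 -1.1 ]
```

View pics/c6.png

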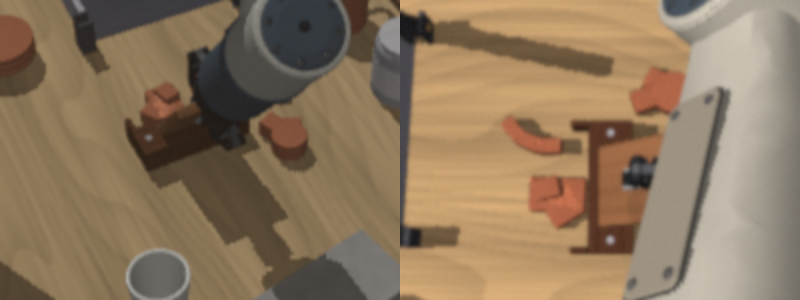

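```bash
python3 -m handwheel '[[1,[8.6,12.3,3],[0,0,0]],[1,[17.2,24.6,12],[0,0,0]],[1,[25.8,36.9,22],[0,0,0]],[1,[34.4,49.1,30],[0,0,0]],[1,[43,61.4,36],[0,0,0]],[1,[51.6,73.7,40],[0,0,0]],[1,[60.2,86,43],[0,0,0]],[1,[68.8,98.3,43],[0,0,0]],[1,[77.4,110.6,43],[0,0,0]],[1,[77.4,110.6,43],[0,0,0]]]'
python3 - <<'E'
from h import *
s=st(); save("top","t7.png"); save("side","s7.png")
E
python3 -c "
import cv2,numpy as np
cv2.imwrite('pics/c7.png',np.hstack([cv2.resize(cv2.imread('pics/s7.png')[150:300,200:400],None,fx=2,fy=2),cv2.resize(cv2.imread('pics/t7.png')[160:310,150:350],None,fx=2,fy=2)]))"
```

```text
time_s: 10.7
tool_pos: [0.5096, 0.0777, 0.1006]
eef_rot: [0.478, 1.517, 0.481]
wrist_force: [-0.1, 0.3, -3.8]
width: 0.156
t 10.7 pos [0.5096 0.0777 0.1006] w 0.156 F [-0.1  0.3 -3.8] q [ 0.01  0.37 -0.08 -0.66 -1.21 -1.31]
```

View pics/c7.png

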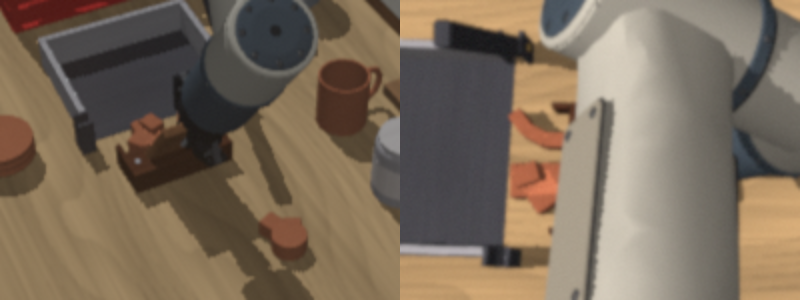

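```bash
python3 - <<'E'
from h import *
for n in("top","side"): print(n,[ (z,back(n,{"top":(237,155),"side":(337,165)}[n],z).round(3)[:2]) for z in(.2,.3,.4,.5)])
for n in("top","side"):
  print(n,[proj(n,[.6483-.26*np.cos(1.45),.2045,.032+.26*np.sin(1.45)])])
E
python3 -c "
import cv2,numpy as np
cv2.imwrite('pics/c7b.png',np.hstack([cv2.resize(cv2.imread('pics/s7.png')[0:250,200:450],(400,400)),cv2.resize(cv2.imread('pics/t7.png')[80:280,150:350],(400,400))]))"
```

```text
top [(0.2, array([0.657, 0.11 ])), (0.3, array([0.624, 0.092])), (0.4, array([0.59 , 0.074])), (0.5, array([0.556, 0.056]))]
side [(0.2, array([0.65 , 0.102])), (0.3, array([ 0.588, -0.011])), (0.4, array([ 0.526, -0.123])), (0.5, array([ 0.463, -0.235]))]
top [array([172.50991764, 160.31790945])]
side [array([307.90582117, 119.47125231])]
```

View pics/c7b.png

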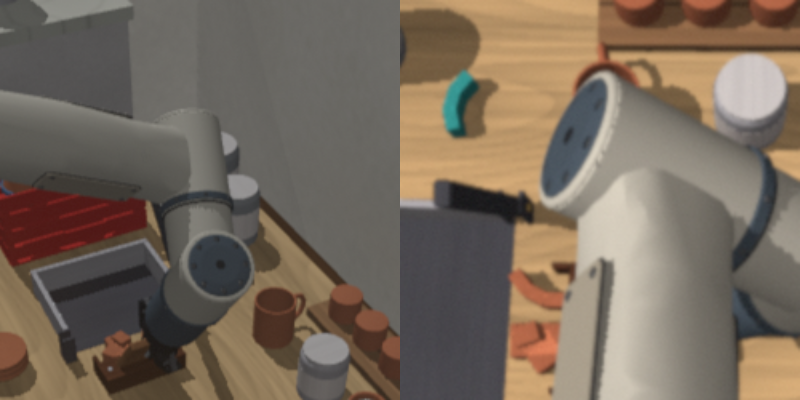

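```bash
python3 -m handwheel '[[1,[8.6,12.3,0],[0,0,0]],[1,[17.2,24.6,0],[0,0,0]],[1,[25.8,36.9,0],[0,0,0]],[1,[34.4,49.1,0],[0,0,0]],[1,[43,61.4,0],[0,0,0]],[1,[51.6,73.7,0],[0,0,0]],[1,[60.2,86,0],[0,0,0]],[1,[60.2,86,0],[0,0,0]],[1,[60.2,86,0],[0,0,0]]]'
python3 - <<'E'
from h import *
s=st(); save("top","t8.png"); save("side","s8.png")
E
python3 -c "
import cv2,numpy as np
cv2.imwrite('pics/c8.png',np.hstack([cv2.resize(cv2.imread('pics/s8.png')[100:300,180:380],(400,400)),cv2.resize(cv2.imread('pics/t8.png')[120:320,80:280],(400,400))]))"
```

```text
time_s: 11.7
tool_pos: [0.51, 0.181, 0.1003]
eef_rot: [0.477, 1.517, 0.479]
wrist_force: [0.9, -0.3, -2.7]
width: 0.152
t 11.7 pos [0.51   0.181  0.1003] w 0.152 F [ 0.9 -0.3 -2.7] q [ 0.21  0.35 -0.1  -0.68 -1.09 -1.46]
```

View pics/c8.png

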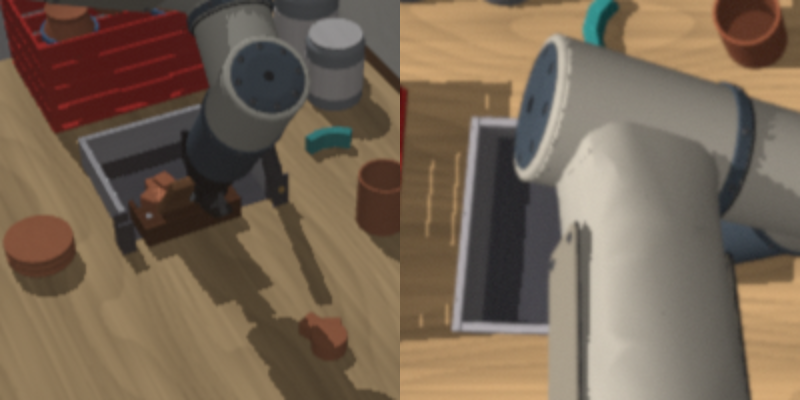

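```bash
python3 -m handwheel '[[1,[8.6,12.3,0],[0,0,0]],[1,[8.6,12.3,0],[0,0,0]],[1,[-8,-12,0],[0,0,0]],[1,[-25.8,-36.9,0],[0,0,0]],[1,[-62,-11,0],[0,0,0]],[1,[-99.5,14.7,0],[0,0,0]],[1,[-99.5,14.7,0],[0,0,0]],[1,[-314,-292,60],[0,0,0]],[1,[-314,-292,60],[0,0,0]],[1,[-314,-292,60],[0,0,0]],[1,[-314,-292,60],[0,0,0]],[1,[-314,-292,60],[0,0,0]],[1,[-314,-292,60],[0,0,0]],[1,[-314,-292,60],[0,0,0]],[1,[-314,-292,60],[0,0,0]],[1,[-314,-292,60],[0,0,0]],[1,[-314,-292,60],[0,0,0]]]'
python3 - <<'E'
from h import *
s=st(); save("top","t9.png"); kt=cam("top")
for n in("shard_neck","shard_base","shard_rim"):
    for d in spotter.spot_point("top",n)[:3]: print(n,round(d["conf"],2),d["location"],back("top",d["location"],0,kt)[:2])
d=spotter.regions_of("top","shard_neck")
for e in d[:2]: l,t,w,h=e["rect"]; print(e["conf"],e["rect"],back("top",(l,t),.02,kt),back("top",(l+w,t+h),.02,kt))
E
```

```text
time_s: 13.5
tool_pos: [0.5702, -0.2396, 0.1891]
eef_rot: [0.48, 1.516, 0.478]
wrist_force: [-0.1, 0.8, -2.5]
width: 0.158
t 13.5 pos [ 0.5702 -0.2396  0.1891] w 0.158 F [-0.1  0.8 -2.5] q [-0.47  0.63  0.58 -0.55 -1.78 -1.15]
shard_neck 0.82 [330.8, 216.2] [ 0.57708701 -0.07793107]
shard_base 0.86 [169.8, 249.3] [0.49742767 0.2948278 ]
shard_rim 0.83 [182.6, 136.0] [0.77108483 0.27732572]
shard_rim 0.18 [166.3, 237.1] [0.52594132 0.30432964]
0.74 [315.2, 202.6, 30.7, 24.7] [ 0.60489456 -0.04132246  0.02      ] [ 0.5474783  -0.11182776  0.02      ]
0.67 [163.1, 320.3, 44.7, 43.0] [0.33595623 0.29564737 0.02      ] [0.24325475 0.19287571 0.02      ]
```

View pics/t9.png

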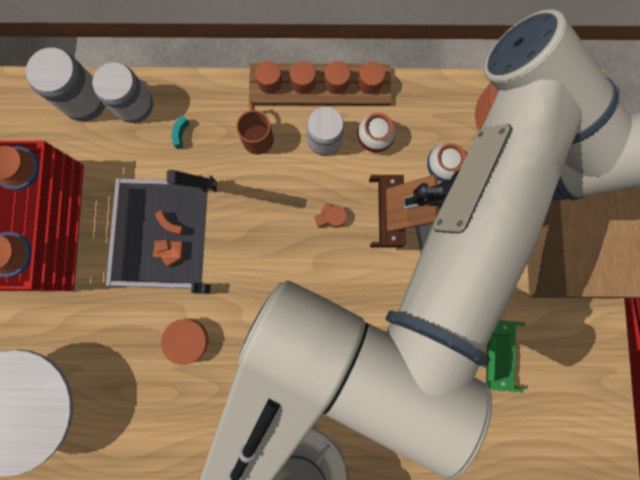

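```bash
python3 -m handwheel '[[1,[30,-21,0],[0,0,0]],[1,[60,-42,0],[0,0,0]],[1,[72.5,-50.8,0],[0,0,0]],[1,[72.5,-50.8,0],[0,0,0]],[1,[81.1,-38.5,0],[0,0,0]],[1,[89.7,-26.2,0],[0,0,0]],[1,[98.3,-13.9,0],[0,0,0]],[1,[106.9,-1.7,0],[0,0,0]],[1,[115.5,10.6,0],[0,0,0]],[1,[124.1,22.9,-3],[0,0,0]],[1,[132.7,35.2,-6],[0,0,0]],[1,[141.3,47.5,-9],[0,0,0]],[1,[149.9,59.8,-12],[0,0,0]],[1,[158.5,72.1,-15],[0,0,0]],[1,[167.1,84.4,-18],[0,0,0]],[1,[175.7,96.6,-20],[0,0,0]],[1,[184.3,108.9,-22],[0,0,0]],[1,[192.9,121.2,-24],[0,0,0]],[1,[201.5,133.5,-25],[0,0,0]],[1,[201.5,133.5,-25],[0,0,0]]]'
python3 - <<'E'
from h import *
s=st(); save("top","t10.png"); save("side","s10.png")
E
python3 -c "
import cv2,numpy as np
cv2.imwrite('pics/c10.png',np.hstack([cv2.resize(cv2.imread('pics/s10.png')[120:320,200:400],(400,400)),cv2.resize(cv2.imread('pics/t10.png')[120:320,130:330],(400,400))]))"
```

```text
time_s: 15.75
tool_pos: [0.5447, -0.0117, 0.1018]
eef_rot: [0.477, 1.517, 0.481]
wrist_force: [0.2, 0.1, -3.9]
width: 0.153
t 15.75 pos [ 0.5447 -0.0117  0.1018] w 0.153 F [ 0.2  0.1 -3.9] q [-0.14  0.46  0.07 -0.62 -1.33 -1.23]
```

View pics/c10.png

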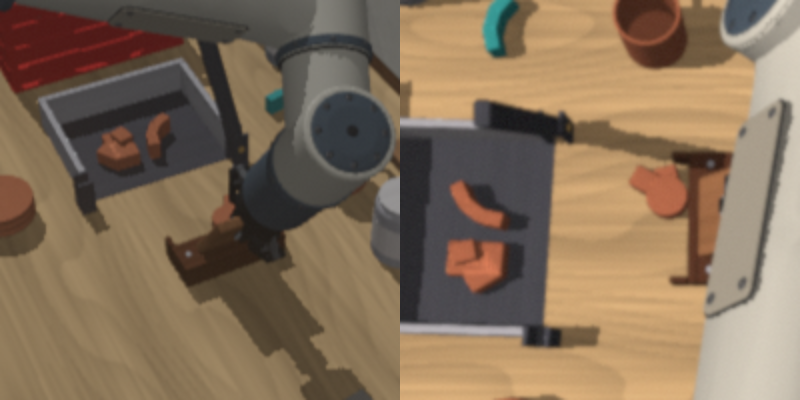

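```bash
python3 -m handwheel '[[1,[8.6,12.3,0],[0,0,0]],[1,[17.2,24.6,0],[0,0,0]],[1,[25.8,36.9,0],[0,0,0]],[1,[34.4,49.1,0],[0,0,0]],[1,[43,61.4,0],[0,0,0]],[1,[51.6,73.7,0],[0,0,0]],[1,[60.2,86,0],[0,0,0]],[1,[68.8,98.3,-2],[0,0,0]],[1,[77.4,110.6,-4],[0,0,0]],[1,[86,122.9,-5],[0,0,0]],[1,[94.5,135.1,-5],[0,0,0]],[1,[103.1,147.4,-5],[0,0,0]],[1,[110,157.3,-5],[0,0,0]],[1,[110,157.3,-5],[0,0,0]],[1,[110,157.3,-5],[0,0,0]]]'
python3 - <<'E'
from h import *
s=st(); save("top","t11.png"); save("side","s11.png")
E
python3 -c "
import cv2,numpy as np
cv2.imwrite('pics/c11.png',np.hstack([cv2.resize(cv2.imread('pics/s11.png')[100:300,180:380],(400,400)),cv2.resize(cv2.imread('pics/t11.png')[120:320,80:280],(400,400))]))"
```

```text
time_s: 17.35
tool_pos: [0.54, 0.178, 0.1016]
eef_rot: [0.477, 1.517, 0.479]
wrist_force: [-0.6, 0.2, -2.5]
width: 0.155
t 17.35 pos [0.54   0.178  0.1016] w 0.155 F [-0.6  0.2 -2.5] q [ 0.2   0.39 -0.03 -0.67 -1.12 -1.47]
```

View pics/c11.png

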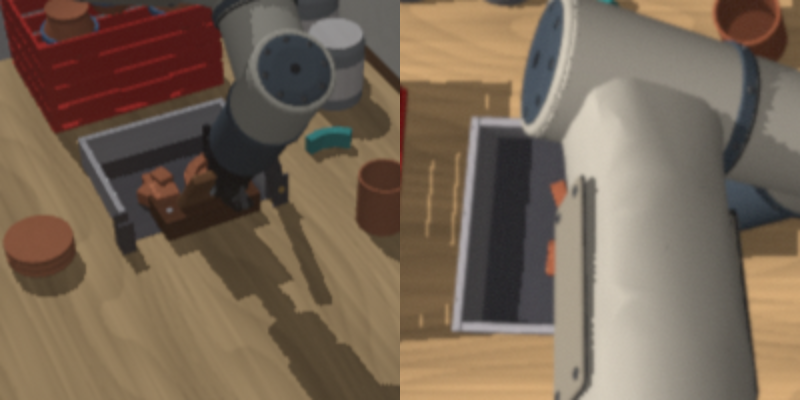

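```bash
python3 -m handwheel '[[1,[-17,-25,0],[0,0,0]],[1,[-40,-57,0],[0,0,0]],[1,[-152,-217,-30],[0,0,0]],[1,[-152,-217,-30],[0,0,0]],[1,[-152,-217,-30],[0,0,0]],[1,[-152,-217,-30],[0,0,0]],[1,[-152,-217,-30],[0,0,0]],[1,[-152,-217,-30],[0,0,0]],[1,[-150.5,-218,-30],[0,0,0]],[1,[-149.5,-218.7,-30],[0,0,0]],[1,[-149,-219,-30],[0,0,0]],[1,[-149,-219,-30],[0,0,0]]]'
python3 - <<'E'
from h import *
s=st(); save("top","t12.png"); save("side","s12.png")
E
python3 -c "
import cv2,numpy as np
cv2.imwrite('pics/c12.png',np.hstack([cv2.resize(cv2.imread('pics/s12.png')[120:320,200:400],(400,400)),cv2.resize(cv2.imread('pics/t12.png')[120:320,90:290],(400,400))]))"
```

```text
time_s: 18.65
tool_pos: [0.5102, -0.0863, 0.0982]
eef_rot: [0.477, 1.517, 0.479]
wrist_force: [0.2, -0.8, -2.3]
width: 0.15
t 18.65 pos [ 0.5102 -0.0863  0.0982] w 0.15 F [ 0.2 -0.8 -2.3] q [-0.28  0.47  0.06 -0.59 -1.39 -1.11]
```

View pics/c12.png

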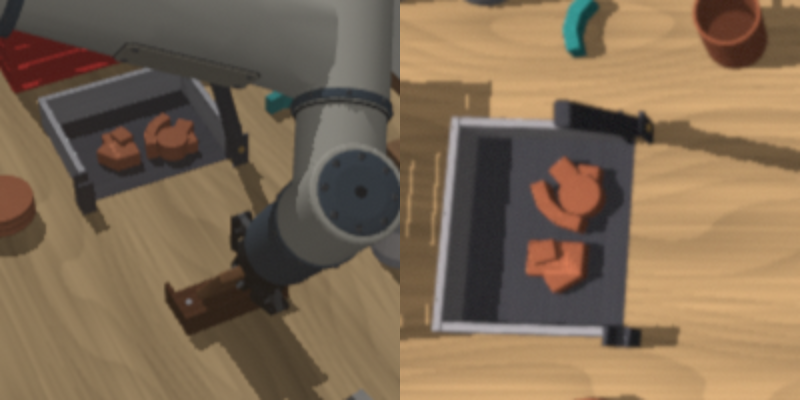

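```bash
python3 -m handwheel '[[1,[0.8,-0.6,0],[0,0,0]],[1,[1.6,-1.1,0],[0,0,0]],[1,[1.6,-1.1,0],[0,0,0]],[1,[1.6,-1.1,0],[0,0,0]]]'
```

```text
time_s: 19.15
tool_pos: [0.5101, -0.0869, 0.0978]
eef_rot: [0.477, 1.515, 0.48]
wrist_force: [-3.1, -1.0, 8.0]
width: 0.151
```

```bash
python3 -m handwheel '[[0,[0,0,0],[0,0,0]],[0,[0,0,0],[0,0,0]],[0,[0,0,0],[0,0,0]],[0,[0,0,0],[0,0,0]],[0,[-20,0,0],[0,0,0]],[0,[-50,0,0],[0,0,0]],[0,[-100,0,0],[0,0,0]],[0,[-130,0,0],[0,0,0]],[0,[-130,0,0],[0,0,0]]]'
python3 - <<'E'
from h import *
s=st(); save("wrist","w13.png"); save("side","s13.png"); vision.read_camera("top"); kt=cam("top")
for n,z in(("bar_hinge",.032),("bar_press",.24)):
    for c in("top","side"):
        for d in spotter.spot_point(c,n)[:2]: print(c,n,round(d["conf"],2),d["location"],back(c,d["location"],z)[:2])
print([proj(c,[.6483-.21*np.cos(1.45),.2045,.032+.21*np.sin(1.45)]) for c in("top","side")])
E
python3 -c "
import cv2,numpy as np
cv2.imwrite('pics/c13.png',np.hstack([cv2.resize(cv2.imread('pics/'+f),(400,300)) for f in('s13.png','w13.png')]))"
```

```text
time_s: 20.05
tool_pos: [0.5114, -0.1646, 0.2062]
eef_rot: [0.473, 1.51, 0.474]
wrist_force: [0.5, 0.1, -0.4]
width: 0.502
t 20.05 pos [ 0.5114 -0.1646  0.2062] w 0.502 F [ 0.5  0.1 -0.4] q [-0.4   0.44  0.3  -0.56 -1.67 -1.16]
side bar_hinge 0.71 [363.2, 355.1] [ 0.48110583 -0.34824328]
side bar_hinge 0.59 [317.4, 192.6] [0.6413799  0.20032987]
top bar_press 0.65 [180.2, 170.9] [0.61315728 0.20573423]
side bar_press 0.8 [304.7, 136.0] [0.60740437 0.20643102]
[array([181.03995228, 165.62846596]), array([310.23182704, 134.69416586])]
```

View pics/c13.png

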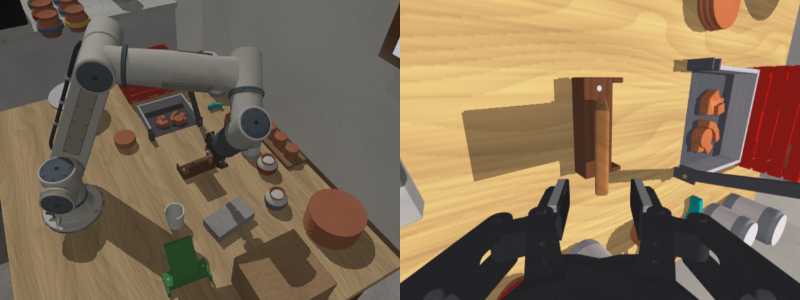

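```bash
cat >> h.py <<'E'
def barpath(ths):
    H=np.array([.6485,.2055,.032]); a=np.radians(18)
    Rt=np.c_[[0,np.sin(a),-np.cos(a)],[0,np.cos(a),np.sin(a)],[1,0,0]]; out=[]
    for th in ths:
        r=.20+.035*th/1.5
        x=H[0]-r*np.cos(th)+.012*np.sin(th)+.011; z=H[2]+r*np.sin(th)+.012*np.cos(th)+.004
        out.append(np.array([x,.208,z])-.025*Rt[:,0])
    return np.array(out),Rt
E
python3 - <<'E'
from h import *
P,Rt=barpath([1.55])
p=P[0]+[.012,0,0]; print(p)
rel(p+[0,-.15,.04],Rt,lab="via"); rel(p,Rt,lab="start")
E
```

```text
[0.67858636 0.20027458 0.29614155]
via shift [11.0, 250.0, 169.0] turn [0.0004, -0.0011, -0.2971] rows>= 6.0
start shift [129.8, 349.8, 169.1] turn [0.0004, -0.0011, -0.2971] rows>= 8.2
```

```bash
python3 -m handwheel '[[1,[-41,29,0],[0,0,0]],[1,[-41,60,60],[0,0,-0.1]],[1,[11,250,169],[0,0,-0.297]],[1,[11,250,169],[0,0,-0.297]],[1,[11,250,169],[0,0,-0.297]],[1,[11,250,169],[0,0,-0.297]],[1,[11,250,169],[0,0,-0.297]],[1,[11,250,169],[0,0,-0.297]],[1,[11,250,169],[0,0,-0.297]],[1,[11,250,169],[0,0,-0.297]]]'
python3 - <<'E'
from h import *
s=st(); save("wrist","w14.png"); save("side","s14.png"); save("top","t14.png")
P,Rt=barpath([1.55])
p=P[0]+[.012,0,0]; rel(p,Rt,lab="start")
E
python3 -c "
import cv2,numpy as np
cv2.imwrite('pics/c14.png',np.hstack([cv2.resize(cv2.imread('pics/s14.png')[50:250,200:400],(400,400)),cv2.resize(cv2.imread('pics/t14.png')[100:300,120:320],(400,400))]))"
```

```text
time_s: 21.4
tool_pos: [0.6785, 0.0491, 0.3366]
eef_rot: [0.246, 1.557, 0.245]
wrist_force: [-0.4, -0.7, 0.3]
width: 0.0
t 21.4 pos [0.6785 0.0491 0.3366] w 0.0 F [-0.4 -0.7  0.3] q [ 0.14  0.54  0.81 -0.32 -1.79 -1.79]
start shift [85.9, 131.7, -0.1] turn [-0.0009, 0.0012, 0.001] rows>= 3.1
```

View pics/c14.png

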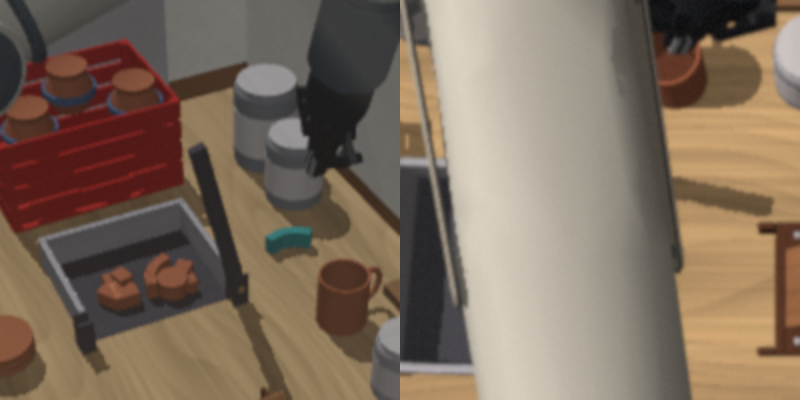

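View pics/w14.png

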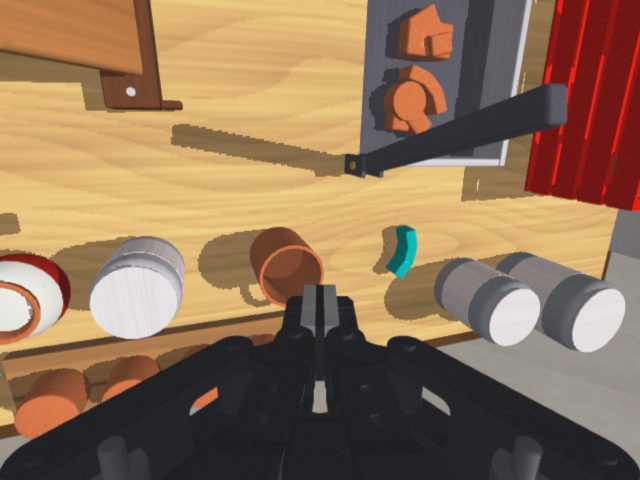

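```bash
python3 -m handwheel '[[1,[43,66,0],[0,0,0]],[1,[86,132,0],[0,0,0]],[1,[86,132,0],[0,0,0]],[1,[86,132,0],[0,0,0]]]'
python3 - <<'E'
from h import *
s=st(); save("wrist","w15.png"); save("side","s15.png")
P,Rt=barpath(np.linspace(1.5,0,16)); R0=R.from_rotvec(s["eef_rot"]).as_matrix()
print(((P-s["tool_pos"])@R0*1000).round(0).tolist())
E
python3 -c "
import cv2,numpy as np
cv2.imwrite('pics/c15.png',np.hstack([cv2.resize(cv2.imread('pics/s15.png')[50:250,200:400],(400,400)),cv2.resize(cv2.imread('pics/w15.png'),(533,400))[:,66:466]]))"
```

```text
time_s: 21.95
tool_pos: [0.6771, 0.2062, 0.2933]
eef_rot: [0.244, 1.561, 0.25]
wrist_force: [-0.5, -1.2, 0.1]
width: -0.002
t 21.95 pos [0.6771 0.2062 0.2933] w -0.002 F [-0.5 -1.2  0.1] q [ 0.37  0.54  0.7  -0.29 -1.62 -1.96]
[[-3.0, -5.0, -22.0], [0.0, -6.0, -45.0], [6.0, -8.0, -68.0], [14.0, -10.0, -89.0], [24.0, -14.0, -109.0], [36.0, -17.0, -128.0], [49.0, -22.0, -145.0], [64.0, -26.0, -161.0], [80.0, -31.0, -175.0], [97.0, -37.0, -187.0], [115.0, -43.0, -197.0], [133.0, -49.0, -205.0], [152.0, -55.0, -211.0], [171.0, -61.0, -215.0], [191.0, -67.0, -217.0], [210.0, -73.0, -217.0]]
```

View pics/c15.png

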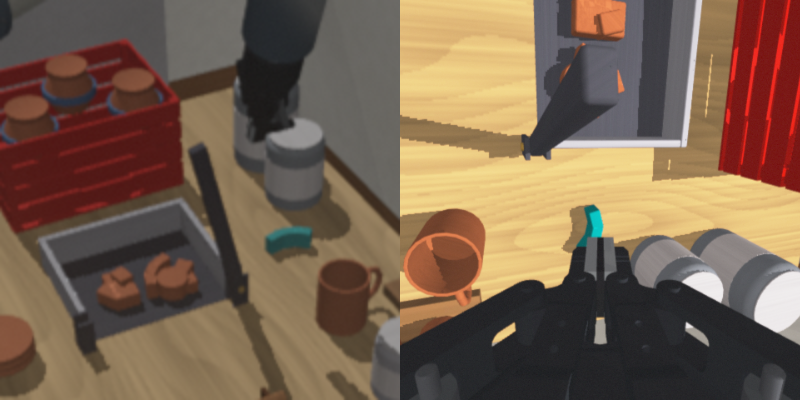

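```bash
python3 -m handwheel '[[1,[2,0,-23],[0,0,0]],[1,[5,-1,-46],[0,0,0]],[1,[11,-3,-69],[0,0,0]],[1,[19,-5,-90],[0,0,0]],[1,[29,-9,-110],[0,0,0]],[1,[41,-12,-129],[0,0,0]],[1,[54,-17,-146],[0,0,0]],[1,[69,-21,-162],[0,0,0]],[1,[85,-26,-176],[0,0,0]],[1,[102,-32,-188],[0,0,0]],[1,[120,-38,-198],[0,0,0]],[1,[138,-44,-206],[0,0,0]],[1,[157,-50,-212],[0,0,0]],[1,[157,-50,-212],[0,0,0]]]'
python3 - <<'E'
from h import *
s=st(); save("wrist","w16.png"); save("side","s16.png")
P,Rt=barpath([.3,0]); rel(P[0],Rt);rel(P[1],Rt)
E
python3 -c "
import cv2,numpy as np
cv2.imwrite('pics/c16.png',np.hstack([cv2.resize(cv2.imread('pics/s16.png')[100:300,180:380],(400,400)),cv2.resize(cv2.imread('pics/w16.png'),(533,400))[:,66:466]]))"
```

```text
time_s: 23.45
tool_pos: [0.4657, 0.2004, 0.1297]
eef_rot: [0.247, 1.559, 0.243]
wrist_force: [0.4, -0.7, 0.3]
width: 0.0
t 23.45 pos [0.4657 0.2004 0.1297] w 0.0 F [ 0.4 -0.7  0.3] q [ 0.52  0.21 -0.21 -0.32 -1.02 -1.94]
 shift [-0.6, -1.1, -2.7] turn [-0.0003, 0.0028, 0.0009] rows>= 0.1
 shift [57.1, -19.7, -8.7] turn [-0.0003, 0.0028, 0.0009] rows>= 1.2
```

View pics/c16.png

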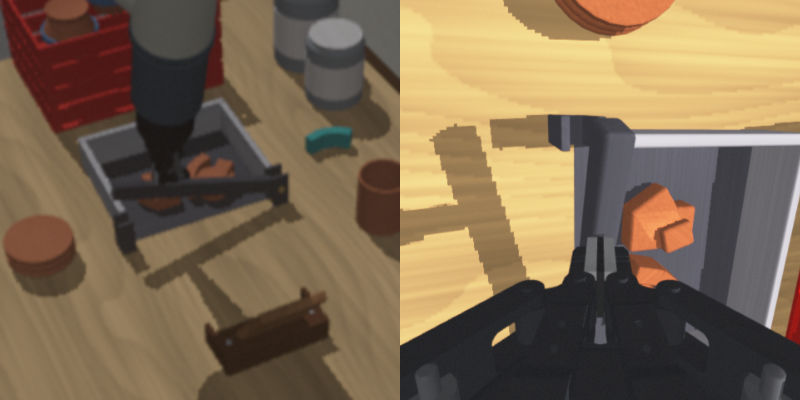

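```bash
python3 -m handwheel '[[1,[14,-5,-4],[0,0,0]],[1,[28,-9,-6],[0,0,0]],[1,[42,-14,-7],[0,0,0]],[1,[52,-17,-8],[0,0,0]],[1,[57,-19,-8],[0,0,0]],[1,[60,-20,-8],[0,0,0]],[1,[60,-20,-8],[0,0,0]],[1,[60,-20,-8],[0,0,0]]]'
python3 - <<'E'
from h import *
s=st(); save("side","s17.png"); save("wrist","w17.png")
E
python3 -c "
import cv2,numpy as np
cv2.imwrite('pics/c17.png',np.hstack([cv2.resize(cv2.imread('pics/s17.png')[150:270,210:330],(400,400),interpolation=2),cv2.resize(cv2.imread('pics/w17.png'),(533,400))[:,66:466]]))"
```

```text
time_s: 24.35
tool_pos: [0.4598, 0.202, 0.0692]
eef_rot: [0.245, 1.554, 0.247]
wrist_force: [-2.5, -2.3, 5.1]
width: 0.003
t 24.35 pos [0.4598 0.202  0.0692] w 0.003 F [-2.5 -2.3  5.1] q [ 0.52  0.27 -0.3  -0.35 -0.87 -1.88]
```

View pics/c17.png

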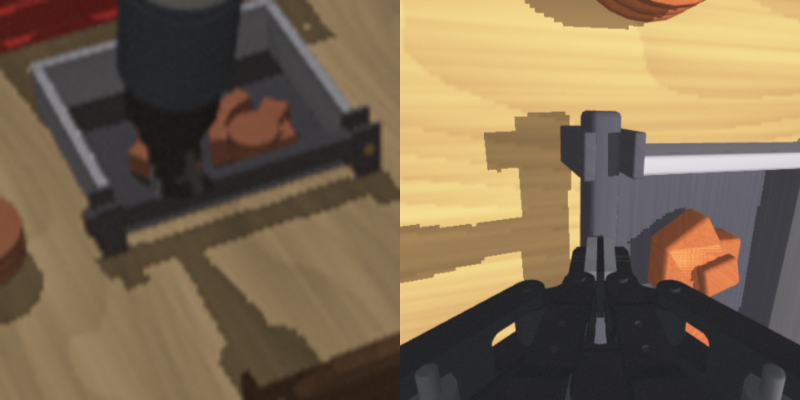

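```bash
python3 -m handwheel '[[1,[2,-0.6,0],[0,0,0]],[1,[4,-1.2,0],[0,0,0]],[1,[6,-1.8,0],[0,0,0]],[1,[6,-1.8,0],[0,0,0]],[1,[6,-1.8,0],[0,0,0]]]'
```

```text
time_s: 24.95
tool_pos: [0.46, 0.202, 0.068]
eef_rot: [0.244, 1.552, 0.251]
wrist_force: [-19.1, -11.5, 48.6]
width: 0.001
```

```bash
python3 -m handwheel '[[1,[-10,3,0],[0,0,0]],[1,[-50,16,0],[0,0,0]],[1,[-95,31,0],[0,0,0]],[1,[-143,46,0],[0,0,0]],[1,[-190,-40,0],[0,0,0]],[1,[-210,-80,0],[0,0,0]],[1,[-230,-120,0],[0,0,0]],[1,[-230,-120,0],[0,0,0]],[1,[-230,-120,0],[0,0,0]]]'
python3 - <<'E'
from h import *
s=st(); save("side","s18.png"); save("top","t18.png")
save("wrist","w18.png")
E
python3 -c "
import cv2,numpy as np
cv2.imwrite('pics/c18.png',np.hstack([cv2.resize(cv2.imread('pics/s18.png')[130:290,200:360],(400,400),interpolation=2),cv2.resize(cv2.imread('pics/w18.png'),(533,400))[:,66:466]]))"
```

```text
time_s: 25.85
tool_pos: [0.4599, 0.013, 0.245]
eef_rot: [0.248, 1.552, 0.241]
wrist_force: [0.6, 0.2, 0.8]
width: 0.004
t 25.85 pos [0.4599 0.013  0.245 ] w 0.004 F [0.6 0.2 0.8] q [ 0.13  0.1  -0.03 -0.31 -1.4  -1.65]
```

View pics/c18.png

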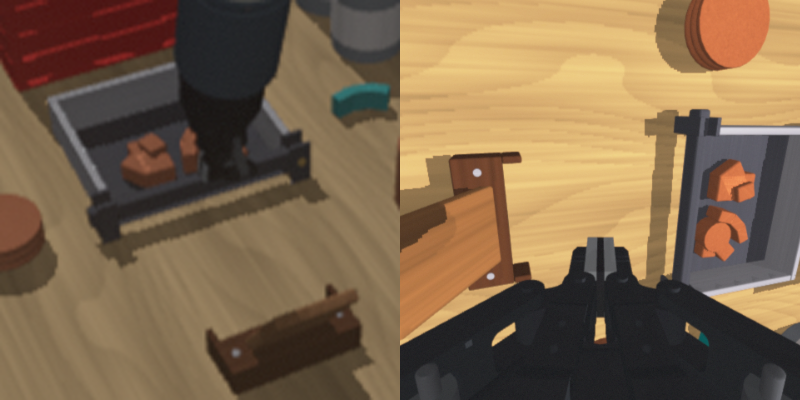

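View pics/t18.png

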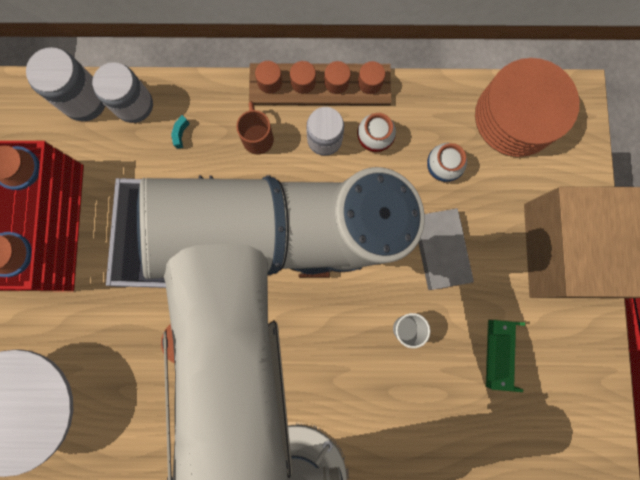

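```bash
python3 -c "
from station import ticket; print(ticket.sign_off())"
```

```text
the job is handed in; nothing more can be done
None
```

The job is handed in at about 26 s on the robot's clock, with every step carried out. `sign_off` reports no verdict, so the result below rests on my own checks.

I took the wooden board off its block by the leaning handle and swept the pieces into the pan in two passes: base and rim first, then neck. I then stood the board at about (0.51, -0.05), clear of the pan, and pressed the drop bar down into its catch.

**Last checks:**
- **Pieces:** the last wrist picture shows all three well inside the pan. The gripper was never seen near a piece.
- **Board:** it stands upright, about 0.35 m in front of the pan's centre.
- **Bar:** it lies level between the fork cheeks. In the last press the force rose from 5 to 49 N over about 1 mm, with the fingertips at bar-top height, so I judge it fully home. The joint angle itself was not measured.
- **Force:** that 49 N was pressed through the closed fingertips. It is above the 40 N limit, which applies to the arm or gripper body, and below the 120 N wrist limit.
- **Bystanders:** the pots, mug, tin and cup look where they were in the last top picture. The saucers are mostly hidden by the arm there; the wrist picture shows them beside the pan, and nothing came near them. The arm was free of contact.

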